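# Open the sluice gate of the tile lane by one true turn

## Task

Raise the sluice gate of the lane that has the clay tile in it by one full turn of its handwheel, and leave the other lane's gate shut. The wheel is loose on its nut, so first take up the slack until you feel it bite, count the turn only from there, and do not wind past it. Let go of it, and leave the other things on the bench where they are.

Things in the scene. Friction and masses are not known exactly. Their poses are not given: they have to be found in the camera images.
- channel: Bench-top twin-lane stream channel, dry, fixed: white floor, clear walls, aluminium edges; 450 long x 260 wide, walls 171 mm high. Origin at the centre of its underside, z up, +x down the lanes (to the robot's right; yaw varies), +y away from the robot. Open head box with a baffle at the -x end; from x = +30 mm two 112 mm wide lanes, far one at y = +60 mm, near one at y = -60 mm, floor 34 mm up.
- yoke_center (a point): Middle of the top of the aluminium yoke beam (40 x 264 x 16 mm) across the lanes' heads. Below it each lane has a steel sluice gate in guides leaning 30 degrees from vertical, tops towards the channel's -x, over the head box. On the yoke stands one handwheel per gate, 120 mm apart, which turns a captive nut on the gate's stem. Both gates start shut.
- wheel_far_center (a point): Far lane's handwheel (y = +60 mm): centre, mid-height of the rim, 33 mm above the yoke. Dark metal, 94 mm outside diameter, 10 mm round rim, three spokes, 26 mm hub, with a revolving crank handle on the rim. Its z axis is the stem's axis, up out of the wheel, 30 degrees from vertical towards the channel's -x. x and y turn with the wheel: the handle stands at its -x side.
- wheel_near_center (a point): Near lane's handwheel (y = -60 mm), same as the far one. For both: anticlockwise seen from above the wheel (positive about z) raises the gate. Worn fit: 0.5 to 1.8 rad of slack, different each time, goes by (under 1 N at the handle) before the wheel bites and drives the nut (8 to 9 N at the handle). The slack returns on reversing. Clockwise from shut: slack, then a hard stop.
- handle_far_center (a point): Far wheel's crank handle, a black round grip 20 mm in diameter that spins freely on its own pin, parallel to the wheel's axis and 40 mm from it. This point lies on the grip's axis, 40 mm above the rim's mid-height; the grip runs from 8 to 65 mm above it (full diameter from 18 to 52 mm). At the start it points within 0.9 rad of the channel's -x.
- handle_near_center (a point): Near wheel's crank handle, the same.
- stem_far_tip (a point): Top end of the far gate's 13 mm threaded steel stem, which comes up through the wheel: 16 mm above the wheel's centre along the stem axis while the gate is shut. It rises with the gate, 8 mm per turn of the nut, not at all while the wheel is in its slack; it does not turn. Gate and nut stay where they are left.
- stem_near_tip (a point): Top end of the near gate's stem, the same.
- tile_center (a point): Centre of a flat unglazed clay tile, 85 x 70 x 11 mm, lying on the floor of one lane (which one varies). It marks the lane to open.
- stone_center (a point): Centre of a grey rounded river stone, 72 mm across, 38 mm high, lying in the other lane.
- jar_center (a point): Centre of a lidded glass sample jar, 60 mm diameter, 85 mm high, standing on the table by the head box end of the channel. Bystander.
- wash_bottle_center (a point): White wash bottle, 68 mm diameter, 162 mm high with a spout above; point 80 mm above its foot. Bystander.
- dish_center (a point): Centre of a small white bowl, 100 mm diameter, 30 mm high. Bystander.
- wrench_grip (a point): Handle of a 180 mm wrench lying on the table. Bystander.
- brush_grip (a point): Handle of a 200 mm brush lying on the table. Bystander.
There are look-alikes about, which are no part of the job. Of the things that look like the part that bears tile_center, the largest one is meant.

How it is judged:
By the outcome, as a careful person would: the job done as asked, in the order asked, and still so for the second after the job is handed in, with the robot touching nothing.
It also fails if it takes over 58 s, if anything falls off the work surface, if the arm or the gripper's body presses on something with over 40 N, if the wrist force passes 120 N, or if a joint passes its speed limit or range.

## Robot

A 7-joint arm with a two-finger parallel gripper is mounted at the origin on the work surface. World frame = base frame: x ahead of the robot, y to its left, z up, the work surface at z = 0. Lengths are in m, angles in rad, forces in N, time in s.
With the tool pointing down it reaches from about 0.425 to 0.875 m from the base axis. Payload 4.7 kg.
Tool frame: the origin (TCP) lies at the very end of the fingers, on their centre line; the grasp point (between the pads) lies 19 mm behind it; z points along the fingers, x is the direction in which the jaws open and shut, and the axes are right-handed (so a half turn about z gives the same grasp; the last joint's range is limited). The gripper opens to 87 mm and grips with 3 to 60 N. Pads are 19 mm wide; open, the fingers measure 117 mm over their backs; the gripper's body (75 mm by 190 mm) begins 51 mm behind the grasp point.
Start: joints at [1.346, 0.321, -0.07, 1.45, 0.023, 1.371, -0.057], TCP at [0.154, -0.632, 0.223] pointing down, gripper open.
Joint ranges: [-2.86, 2.86], [-0.3, 2.09], [-1.38, 1.24], [0.06, 2.45], [-1.56, 4.7], [0.09, 2.05], [-2.69, 2.69]. Speed limits (rad/s): [2.57, 2.57, 3.14, 3.14, 3.14, 3.14, 3.14].

## Interface

Orientations are given as a unit quaternion [x, y, z, w].
In Python, from plant import ctrl gives the robot as it stands. Calls block until the motion is done:
- ctrl.move_ptp(position, orientation): joint-space move of the TCP to a pose.
- ctrl.servo_line(position, rot=None, max_speed=0.15): straight line of the TCP; rot=None keeps the orientation; max_speed is the mean speed in m/s.
- ctrl.move_j(angles): joint-space move.
- ctrl.set_gripper(opening, grip_force=None): finger opening in m; grip_force is the grip in N (None keeps the last); returns when the fingers have stopped.
- ctrl.pause(seconds).
- ctrl.inverse_kinematics(position, orientation): joint angles nearest the present ones, or None.
- ctrl.read_camera(name): name is "scene" or "side" or "wrist"; returns the picture (384x512x3 uint8, blue, green, red); there is no depth.
- ctrl.camera_model(name): a dict with "camera_matrix" (3x3 intrinsics, pixels), "R" (3x3) and "t" (3): a world point X has camera coordinates R X + t. Camera axes: x right, y down, z forward; pixel columns grow to the right and rows downward; lengths in m; the calibration is good to about 2 mm. The wrist camera is an equidistant fisheye: a pixel r from the principal point sees the ray r / f radians off the axis. A picture is of the moment at which its call begins: read the wrist's pose just before it. camera_model takes no time and is no camera call; for the wrist camera it gives the pose at the moment of the call.
A pose or a line that the arm cannot do raises ctrl.MotionError and nothing moves.
- ctrl.job_done(): hands the job in, once; it reports no verdict.
Readings, each from a call of its own:
- ctrl.current_t(): time.
- ctrl.current_q(): joint angles.
- ctrl.current_dq(): joint speeds.
- ctrl.current_joint_efforts(): joint torques, N m.
- ctrl.current_ee_pos(): TCP position.
- ctrl.current_eef_rot(): TCP orientation.
- ctrl.current_force(): force on the tool from outside, world axes, zero at the start.
- ctrl.current_ft_torque(): the same for the moment, N m.
- ctrl.current_opening(): finger opening in m.
Only numpy, scipy, OpenCV 4.12 (cv2) and the standard library are available. Lean on these libraries where they do the work, as an engineer would, in place of code of your own. Each camera call takes 0.05 s, during which the arm holds its last target. There are 200 camera calls.

## Working session

There is one attempt and no reset: what is moved stays moved. The work goes in short steps, each a Python script; the robot and the scene stay as the last script left them, time stands still between calls to the robot, and variables do not carry over. Pictures are saved under pics/ and viewed, about 8 in all and at most 12, crops included, and the job is handed in when it is done.

```bash
ls; mkdir -p pics; python3 - <<'E'
from plant import ctrl
import cv2
for n in("scene","side","wrist"):
    m=ctrl.camera_model(n); print(n,m)
    cv2.imwrite(f"pics/{n}0.png",ctrl.read_camera(n))
print(ctrl.current_t(),ctrl.current_eef_rot(),ctrl.current_force())
E
```

```text
pics
scene {'camera_matrix': array([[488.02661569,   0.        , 261.12195281],
       [  0.        , 488.02661569, 187.2607469 ],
       [  0.        ,   0.        ,   1.        ]]), 'R': array([[-0.38691784,  0.92207545, -0.00845257],
       [ 0.79082832,  0.32710241, -0.51729545],
       [-0.47422058, -0.20683537, -0.85576514]]), 't': array([ 0.16905168, -0.32537384,  2.03168782])}
side {'camera_matrix': array([[348.5275153 ,   0.        , 252.43904488],
       [  0.        , 348.5275153 , 192.95804165],
       [  0.        ,   0.        ,   1.        ]]), 'R': array([[ 0.97624948, -0.21605772, -0.01600017],
       [-0.13373712, -0.54288848, -0.82908774],
       [ 0.1704445 ,  0.81153629, -0.55888954]]), 't': array([-0.47746056,  0.21892572,  0.92492317])}
wrist {'camera_matrix': array([[297.31863964,   0.        , 252.24477663],
       [  0.        , 297.31863964, 189.87970274],
       [  0.        ,   0.        ,   1.        ]]), 'R': array([[ 0.23599118, -0.97175232, -0.00236258],
       [-0.92547938, -0.22549374,  0.30436902],
       [-0.29630405, -0.06964188, -0.95255127]]), 't': array([-0.6491153 , -0.03740221,  0.39354598])}
0.15 [ 7.86305322e-01 -6.17837704e-01 -5.84519031e-04 -4.12831763e-04] [ 0.17907    -0.08343557  0.1958746 ]
```

View pics/scene0.png

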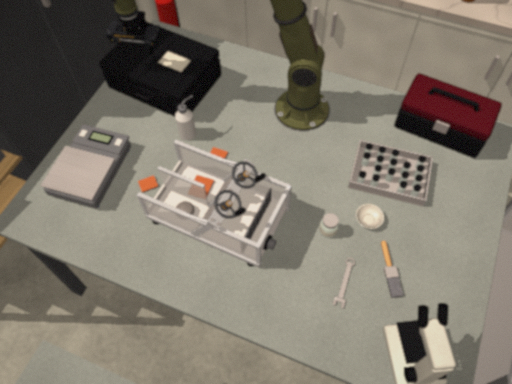

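View pics/side0.png

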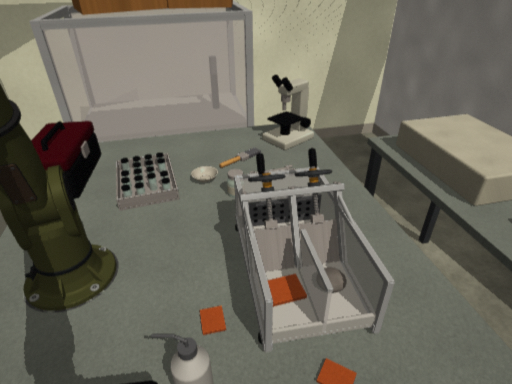

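The tile lies in the near lane: scene (203,184), side (287,290). The stone is in the far lane: scene (186,207). Next I'll zoom in on the wheels.

```bash
python3 - <<'E'
import cv2,numpy as np
a=cv2.imread("pics/scene0.png")[135:265,130:300]; b=cv2.imread("pics/side0.png")[140:345,225:395]
a=cv2.resize(a,None,fx=4.5,fy=4.5,interpolation=cv2.INTER_CUBIC)
b=cv2.resize(b[:110],None,fx=4.5,fy=4.5,interpolation=cv2.INTER_CUBIC)
cv2.imwrite("pics/a.png",a);cv2.imwrite("pics/b.png",b);print(a.shape,b.shape)
E
```

```text
(585, 765, 3) (495, 765, 3)
```

View pics/a.png

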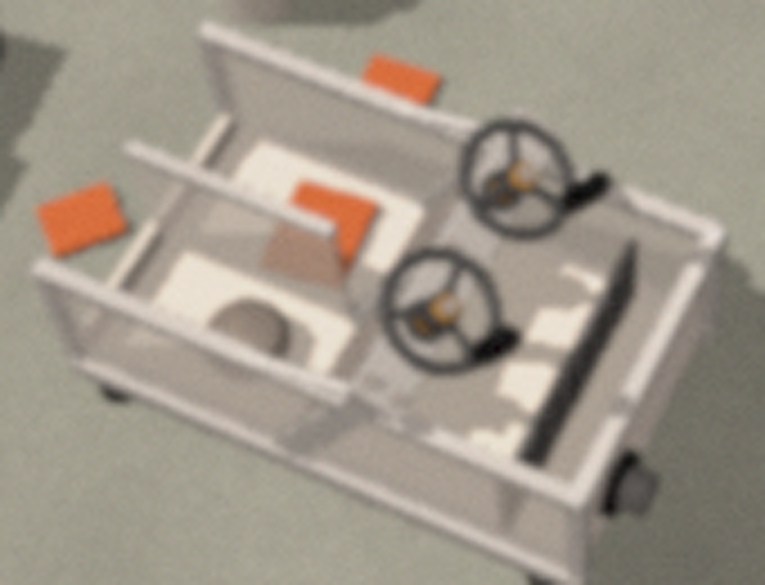

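View pics/b.png

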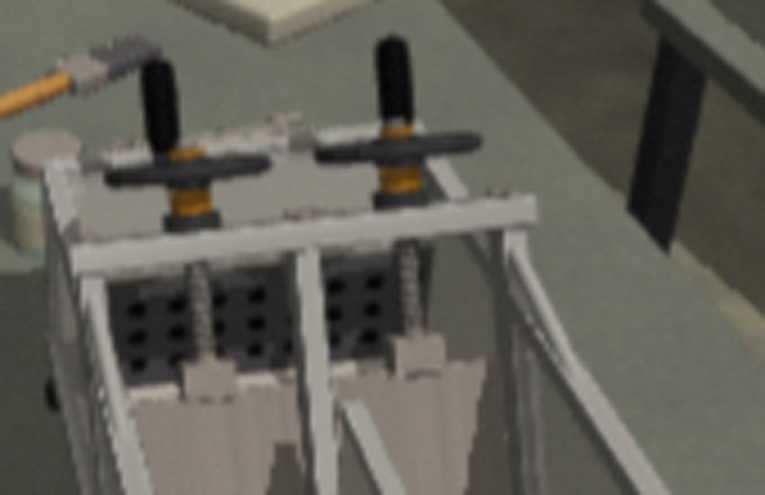

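The crops show the channel corners, the wheel centres (near: scene crop (516,180), side crop (188,170)) and the near handle, which points roughly along the head-box direction. I'll triangulate these.

```bash
cat > h.py <<'E'
from plant import ctrl
import numpy as np, cv2
from scipy.spatial.transform import Rotation as Rn
def ray(n,u,v,m=None):
    m=m or ctrl.camera_model(n); K=m["camera_matrix"]; R=m["R"]; C=-R.T@m["t"]
    d=np.array([(u-K[0,2])/K[0,0],(v-K[1,2])/K[1,1],1.])
    if n=="wrist":
        r=np.hypot(d[0],d[1]); d=np.array([*(d[:2]/r*np.sin(r)),np.cos(r)])
    d=R.T@d; return C,d/np.linalg.norm(d)
def plane(n,u,v,z):
    C,d=ray(n,u,v); return C+d*(z-C[2])/d[2]
def tri(rs):
    A=sum(np.eye(3)-np.outer(d,d) for C,d in rs); b=sum((np.eye(3)-np.outer(d,d))@C for C,d in rs)
    p=np.linalg.solve(A,b); return p,[np.linalg.norm(np.cross(p-C,d)) for C,d in rs]
def proj(n,X,m=None):
    m=m or ctrl.camera_model(n); c=m["R"]@X+m["t"]; K=m["camera_matrix"]
    if n=="wrist":
        th=np.arctan2(np.hypot(c[0],c[1]),c[2]); q=c[:2]/np.hypot(c[0],c[1])*th
    else: q=c[:2]/c[2]
    return np.array([K[0,0]*q[0]+K[0,2],K[1,1]*q[1]+K[1,2]])
E
python3 - <<'E'
from h import *
np.set_printoptions(precision=4,suppress=True)
s=lambda x,y:(x/4.5+130-.4,y/4.5+135-.4); b=lambda x,y:(x/4.5+225-.4,y/4.5+140-.4)
P=[plane("scene",*s(*p),.171) for p in [(208,30),(715,232),(580,495),(40,268)]]
for p in P: print(p)
print("len",[np.linalg.norm(P[i]-P[(i+1)%4]) for i in range(4)])
c=np.mean(P,0); x=(P[0]+P[3]-P[1]-P[2]); print("ctr",c,"yaw",np.arctan2(x[1],x[0]))
for nm,p,q in [("wn",(516,180),(188,170)),("wf",(440,311),(398,149)),("hn_tip",(602,183),(157,64)),("hn_base",(574,195),(162,146)),("hf_tip",(512,340),(392,42)),("hf_base",(480,352),(397,125))]:
    print(nm,*tri([ray("scene",*s(*p)),ray("side",*b(*q))]))
E
```

```text
[ 0.4496 -0.3228  0.171 ]
[0.4709 0.1154 0.171 ]
[0.7066 0.1058 0.171 ]
[ 0.691  -0.3352  0.171 ]
len [np.float64(0.4387047317570263), np.float64(0.23594789678526434), np.float64(0.4412676478707336), np.float64(0.24176795568200452)]
ctr [ 0.5795 -0.1092  0.171 ] yaw -1.6127407730229648
wn [ 0.5242 -0.0203  0.2392] [np.float64(0.0002659936252705211), np.float64(0.00026599362527071217)]
wf [ 0.6437 -0.0258  0.2389] [np.float64(0.00031578635498417154), np.float64(0.00031578635498409033)]
hn_tip [0.5222 0.046  0.2716] [np.float64(9.611179297455348e-05), np.float64(9.611179297441331e-05)]
hn_base [0.5179 0.0211 0.2326] [np.float64(0.0013923117575264405), np.float64(0.0013923117575263956)]
hf_tip [0.6614 0.0382 0.2721] [np.float64(0.0002536000614387357), np.float64(0.0002536000614387805)]
hf_base [0.6584 0.0114 0.2314] [np.float64(0.0003027411239384943), np.float64(0.0003027411239386073)]
```

```bash
cat >> h.py <<'E'
yaw=-1.615
xc=np.array([np.cos(yaw),np.sin(yaw),0]); yc=np.array([-xc[1],xc[0],0])
a=-.5*xc+np.array([0,0,np.cos(np.pi/6)]); u=np.cross(yc,a)*-1
if u@xc>0: u=-u
v=np.cross(a,u)           # phi: u*cos+v*sin, positive about a
def tool(psi):            # jaw axis = cos u + sin v
    x=np.cos(psi)*u+np.sin(psi)*v; z=-a
    return Rn.from_matrix(np.c_[x,np.cross(z,x),z]).as_quat()
def tcp(w,phi,h=44,r=.040): return w+r*(np.cos(phi)*u+np.sin(phi)*v)+a*(h-19)/1000
E
python3 - <<'E'
from h import *
np.set_printoptions(precision=3,suppress=True,linewidth=150)
w=np.array([.5242,-.0203,.2392]); print(a,u,v)
lo=np.array([-2.86,-.3,-1.38,.06,-1.56,.09,-2.69]);hi=np.array([2.86,2.09,1.24,2.45,4.7,2.05,2.69])
for psi in np.arange(-np.pi,np.pi,np.pi/4):
    Q=[ctrl.inverse_kinematics(tcp(w,p,h),tool(psi)) for p in np.arange(0,6.28,.8) for h in(44,134)]
    if any(q is None for q in Q): print(psi,"none",sum(q is None for q in Q)); continue
    Q=np.array(Q); print(psi,Q[1],"margin",np.minimum(Q-lo,hi-Q).min(0),"span",np.ptp(Q,axis=0))
E
```

```text
[0.022 0.5   0.866] [ 0.038  0.865 -0.5  ] [-0.999  0.044 -0.   ]
-3.141592653589793 [ 0.493  0.485 -1.336  1.494  0.819  1.928 -2.392] margin [2.179 0.417 0.017 0.701 2.101 0.122 0.298] span [0.605 0.368 0.899 0.328 0.278 0.356 0.366]
-2.356194490192345 [ 0.342  0.338 -1.043  1.497  0.68   1.828 -1.502] margin [2.309 0.393 0.147 0.699 2.086 0.207 1.167] span [0.588 0.245 0.878 0.326 0.155 0.279 0.293]
-1.5707963267948966 [-0.124  0.21  -0.429  1.513  0.519  1.737 -0.593] margin [2.571 0.372 0.475 0.692 2.054 0.274 2.039] span [0.417 0.182 0.605 0.332 0.083 0.219 0.21 ]
-0.7853981633974483 [-0.16   0.206 -0.386  1.514  0.511  1.733  0.198] margin [2.284 0.372 0.291 0.681 2.038 0.263 2.362] span [0.756 0.278 0.796 0.348 0.267 0.233 0.147]
0.0 [-0.028  0.224 -0.545  1.509  0.542  1.748  0.96 ] margin [2.339 0.376 0.302 0.684 2.043 0.183 1.588] span [0.614 0.33  0.708 0.356 0.281 0.309 0.253]
0.7853981633974483 [ 0.422  0.396 -1.18   1.495  0.737  1.867  1.596] margin [2.125 0.498 0.19  0.703 2.172 0.15  0.903] span [0.325 0.259 0.012 0.338 0.213 0.272 0.201]
1.5707963267948966 [ 0.422  0.396 -1.18   1.495  0.737  1.867  2.381] margin [2.125 0.498 0.19  0.703 2.172 0.15  0.117] span [0.325 0.259 0.012 0.338 0.213 0.272 0.201]
2.356194490192345 none 6
```

```bash
python3 - <<'E'
from h import *
np.set_printoptions(precision=4,suppress=True,linewidth=150)
w=np.array([.5242,-.0203,.2392]); q=tool(-np.pi/2)
p=ctrl.current_ee_pos(); ctrl.servo_line([p[0],p[1],.36],max_speed=.3)
ctrl.move_ptp(tcp(w,.12,140),q)
m=ctrl.camera_model("wrist"); im=ctrl.read_camera("wrist"); np.save("m1.npy",m,allow_pickle=True)
cv2.imwrite("pics/w1.png",im)
print(ctrl.current_t(),ctrl.current_ee_pos()-tcp(w,.12,140),ctrl.current_force())
for X in (w,w+.016*a,tcp(w,.12,19+8),tcp(w,.12,19+65)): print(proj("wrist",X,m))
E
```

```text
3.65 [ 0.0003 -0.0012 -0.0001] [0.5152 0.1517 0.4458]
[257.1237 219.0313]
[257.344  225.4463]
[252.3897 184.483 ]
[252.304  205.3544]
```

View pics/w1.png

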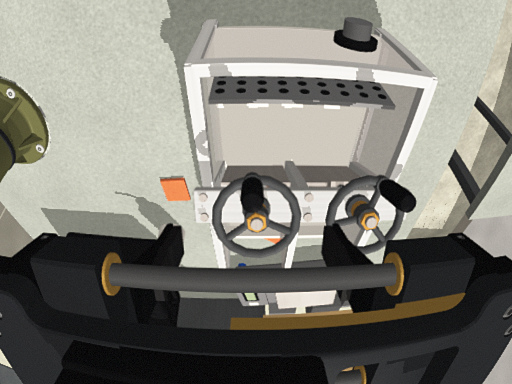

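The wrist view shows the near wheel's centre at about (257,215), the stem tip at about (257,223) and the handle at about (252,180–210). These agree with the predictions to 2–3 px (about 2 mm), so I'll descend and grip.

```bash
python3 - <<'E'
from h import *
np.set_printoptions(precision=4,suppress=True,linewidth=150)
w=np.array([.5242,-.0203,.2392])
ctrl.set_gripper(.06)
F0=np.array(ctrl.current_force())
ctrl.servo_line(tcp(w,.12,44),max_speed=.08)
F1=np.array(ctrl.current_force()); print("F",F0,F1,ctrl.current_ee_pos()-tcp(w,.12,44))
if np.linalg.norm(F1-F0)<3:
    ctrl.set_gripper(.0,grip_force=20)
    print("op",ctrl.current_opening(),np.array(ctrl.current_force())-F0)
np.save("F0.npy",F0); print(ctrl.current_t(),ctrl.current_ee_pos())
cv2.imwrite("pics/w2.png",ctrl.read_camera("wrist"))
E
```

```text
F [-0.1879 -0.0733  0.384 ] [0.3948 0.8621 0.4108] [0.0002 0.0005 0.0004]
op 0.01941865768173713 [ 0.5052 -0.4058 -0.4846]
6.5417 [0.5215 0.0268 0.241 ]
```

```bash
cat >> h.py <<'E'
W=np.array([.5242,-.0203,.2392])
def step(w,phi,F0,speed=.04,r=.040):
    ctrl.servo_line(tcp(w,phi,r=r),max_speed=speed)
    F=np.mean([ctrl.current_force() for _ in range(3)],0)-F0
    e=np.cos(phi)*u+np.sin(phi)*v; t=np.cross(a,e); p=np.array(ctrl.current_ee_pos())-w
    return np.arctan2(p@v,p@u),np.hypot(p@u,p@v),F@t,F@e,F@a
E
python3 - <<'E'
from h import *
F0=np.load("F0.npy"); phi=.12; L=[]
for i in range(20):
    phi+=.1; s=step(W,phi,F0); L.append((phi,)+s)
    print("%.2f act %.3f r %.4f Ft %.2f Fr %.2f Fa %.2f"%L[-1],round(ctrl.current_t(),2))
    if s[2]<-4 or np.linalg.norm(s[2:])>12: break
E
```

```text
0.22 act 0.231 r 0.0400 Ft 0.94 Fr 0.29 Fa 0.70 6.84
0.32 act 0.331 r 0.0401 Ft -0.02 Fr 0.57 Fa -0.46 7.09
0.42 act 0.430 r 0.0401 Ft 0.89 Fr 0.83 Fa 0.52 7.34
0.52 act 0.529 r 0.0401 Ft 0.66 Fr 1.06 Fa 0.15 7.59
0.62 act 0.629 r 0.0402 Ft 1.22 Fr 1.21 Fa -0.44 7.84
0.72 act 0.729 r 0.0402 Ft 0.36 Fr 1.63 Fa -0.17 8.09
0.82 act 0.830 r 0.0402 Ft -0.75 Fr 2.38 Fa 1.67 8.34
0.92 act 0.917 r 0.0402 Ft -1.66 Fr 2.48 Fa 0.16 8.59
1.02 act 0.974 r 0.0402 Ft -7.27 Fr 1.14 Fa -2.28 8.84
```

```bash
python3 - <<'E'
from h import *
F0=np.load("F0.npy"); phi=1.02
ctrl.set_gripper(0,grip_force=35)
for i in range(8):
    phi+=.03; s=step(W,phi,F0)
    print("%.2f act %.3f r %.4f Ft %.2f Fr %.2f Fa %.2f"%((phi,)+s),round(ctrl.current_t(),2),ctrl.current_opening())
    if np.linalg.norm(s[2:])>25: break
E
```

```text
1.05 act 0.987 r 0.0401 Ft -9.66 Fr 1.55 Fa -2.64 9.31 0.01893429776613088
1.08 act 1.013 r 0.0402 Ft -8.97 Fr 1.37 Fa -2.44 9.56 0.019166821525672527
1.11 act 1.043 r 0.0402 Ft -9.53 Fr 0.26 Fa -2.59 9.81 0.018911774603595444
1.14 act 1.072 r 0.0402 Ft -9.64 Fr -0.48 Fa -2.70 10.06 0.01880953540751843
1.17 act 1.102 r 0.0402 Ft -8.22 Fr 0.53 Fa -2.55 10.31 0.01909797126078366
1.20 act 1.132 r 0.0402 Ft -9.37 Fr 0.03 Fa -1.41 10.56 0.019152723431857314
1.23 act 1.161 r 0.0403 Ft -9.60 Fr 1.02 Fa -2.38 10.81 0.019071733900548237
1.26 act 1.191 r 0.0403 Ft -9.03 Fr 0.40 Fa -2.10 11.06 0.018972131547433428
```

Bite: the tangential force rises from under 1 N to a plateau of about 9 N at act ≈ 0.975 rad, when the nut starts to turn. The target is therefore about 0.975 + 2π under the same load.

```bash
python3 - <<'E'
from h import *
F0=np.load("F0.npy"); phi=1.26; T=.975+2*np.pi; act=1.191; i=0
while T-act>.006:
    phi+=min(.18,max(.008,T-act)); s=list(step(W,phi,F0)); act=act+(s[0]-act+np.pi)%(2*np.pi)-np.pi; s[0]=act; i+=1
    if i%3==0 or T-act<.3: print("%.2f act %.3f r %.4f Ft %.2f Fr %.2f Fa %.2f"%((phi,)+tuple(s)),round(ctrl.current_t(),2),round(ctrl.current_opening(),4))
    if np.linalg.norm(s[2:])>30: print("ABORT",s);break
cv2.imwrite("pics/sc3.png",ctrl.read_camera("side")); print(T)
E
```

```text
1.80 act 1.737 r 0.0405 Ft -8.27 Fr 0.50 Fa 0.43 12.06 0.0191
2.34 act 2.279 r 0.0406 Ft -7.35 Fr 1.10 Fa 1.94 13.06 0.0189
2.88 act 2.824 r 0.0405 Ft -6.23 Fr -0.71 Fa 3.65 14.06 0.019
3.42 act 3.358 r 0.0403 Ft -8.06 Fr -1.63 Fa 3.03 15.06 0.019
3.96 act 3.883 r 0.0400 Ft -6.21 Fr -3.05 Fa 3.63 16.06 0.0189
4.50 act 4.398 r 0.0398 Ft -7.07 Fr -4.65 Fa 3.69 17.06 0.0191
5.04 act 4.912 r 0.0396 Ft -6.31 Fr -2.26 Fa 2.28 18.06 0.0189
5.58 act 5.454 r 0.0394 Ft -7.30 Fr 1.64 Fa 1.15 19.06 0.019
6.12 act 6.026 r 0.0394 Ft -8.04 Fr 2.41 Fa -1.03 20.06 0.0188
6.66 act 6.593 r 0.0397 Ft -8.58 Fr 1.89 Fa -1.98 21.06 0.0188
7.02 act 6.961 r 0.0400 Ft -8.26 Fr 2.22 Fa -2.43 21.73 0.0188
7.20 act 7.143 r 0.0401 Ft -8.80 Fr 1.39 Fa -2.88 22.06 0.0193
7.31 act 7.256 r 0.0401 Ft -7.77 Fr 0.71 Fa -2.62 22.32 0.0188
7.258185307179586
```

```bash
python3 - <<'E'
from h import *
np.set_printoptions(precision=4,suppress=True,linewidth=150)
F0=np.load("F0.npy"); phi=7.255
print(step(W,phi,F0))
ctrl.set_gripper(.045); print(np.array(ctrl.current_force())-F0,ctrl.current_opening(),ctrl.current_ee_pos()-tcp(W,phi))
ctrl.servo_line(tcp(W,phi,150),max_speed=.12)
m=ctrl.camera_model("wrist"); cv2.imwrite("pics/w4.png",ctrl.read_camera("wrist"))
b=ctrl.read_camera("side"); cv2.imwrite("pics/s4.png",b); s=ctrl.read_camera("scene")
for q in (W,W+.016*a,W+.024*a,tcp(W,phi-.02,19+8),tcp(W,phi-.02,19+65)): print(proj("wrist",q,m))
b0=cv2.imread("pics/side0.png")
A=cv2.hconcat([cv2.resize(x[140:250,225:345],None,fx=3.3,fy=3.3,interpolation=cv2.INTER_CUBIC) for x in(b0,b)])
w=cv2.resize(cv2.imread("pics/w4.png")[130:290,150:420],(A.shape[1],int(A.shape[1]*160/270)))
cv2.imwrite("pics/c4.png",cv2.resize(cv2.vconcat([A,w]),None,fx=.7,fy=.7)); print(ctrl.current_t())
E
```

```text
(np.float64(0.9584386315375685), np.float64(0.040218375962803254), np.float64(-3.8621144902825035), np.float64(2.190790170047013), np.float64(-0.7332333842246711))
[ 0.2078  0.1439 -0.035 ] 0.04498269203193297 [ 0.     -0.0001  0.    ]
[284.3594 200.9586]
[285.9585 206.3831]
[286.8167 209.3041]
[253.4157 181.8432]
[253.5834 201.3213]
24.5667
```

View pics/c4.png

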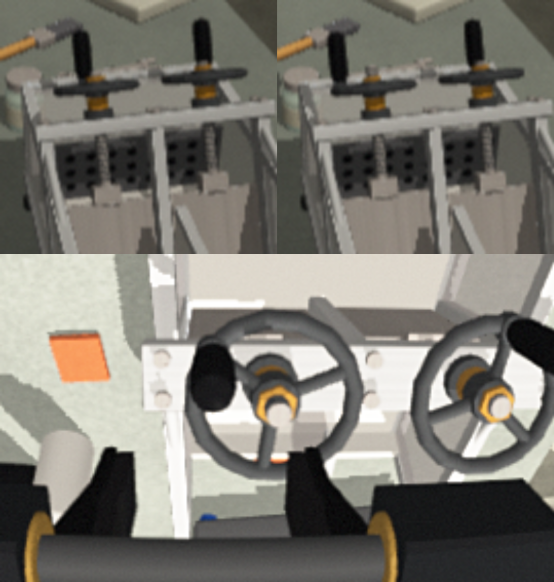

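The side crops show the near gate's collar and stem have risen, while the far wheel and gate look unchanged. In the wrist view the handle is at about (253,194), as predicted. I'll measure the rise before handing in.

```bash
python3 - <<'E'
from h import *
b0=cv2.imread("pics/side0.png");b=cv2.imread("pics/s4.png")
m=ctrl.camera_model("side")
for nm,(x,y) in dict(near=(271,224),far=(318,219)).items():
    T=cv2.resize(b0[y-6:y+8,x-8:x+9],None,fx=8,fy=8,interpolation=cv2.INTER_CUBIC)
    S=cv2.resize(b[y-16:y+18,x-18:x+19],None,fx=8,fy=8,interpolation=cv2.INTER_CUBIC)
    r=cv2.matchTemplate(S,T,cv2.TM_CCOEFF_NORMED); _,s,_,l=cv2.minMaxLoc(r)
    print(nm,"shift px",(l[0]-80)/8,(l[1]-80)/8,round(s,3))
G=W-.12*a; print("pixel",proj("side",G),"8mm gives",proj("side",G+.008*a)-proj("side",G))
E
```

```text
near shift px -0.75 -3.375 0.827
far shift px 0.0 0.0 0.998
pixel [271.15025076 225.12487154] 8mm gives [-0.30739361 -3.14849817]
```

The collar moved -3.4 px against -3.1 px expected for 8 mm. The far gate moved 0 px, so I'm handing in.

```bash
python3 - <<'E'
from h import *
print(ctrl.current_force(),ctrl.current_t()); ctrl.job_done()
E
```

```text
[0.47633149 0.0975427  0.96147318] 24.5667
the job is handed in; nothing more can be done
```

I raised the near lane's gate, the one with the clay tile, by one full turn of its handwheel. I then let go and handed the job in at 24.6 s of robot time.

- **Slack and bite:** I turned the near wheel's handle anticlockwise through about 0.85 rad of slack. The handle force then rose from about 1 N to a steady 9 N, which put the bite at about 0.975 rad.
- **The turn:** From there I wound to 7.256 rad against a target of 7.258 rad. I eased off the load before opening the gripper and backing away along the wheel's axis.
- **Gate check:** In the side camera the near gate's collar rose 3.4 px, where 8 mm should give about 3.1 px. The image match was only fair (0.83), so this check is rough. The far gate moved 0 px (match 0.998).
- **Other checks:** The wrist view showed the handle where I expected it, with the fingers clear of the wheel. Force readings after release were about 1 N, close to zero. I did not compare the jar, wash bottle, dish, wrench and brush before and after, but the arm worked only at the near handle.

The bite point is uncertain by about 0.03–0.05 rad because the arm and grip give slightly under load. No check failed or disagreed.

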